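Let the tube-rack feeder forward

ROBOT

A 6-joint arm with a two-finger parallel gripper is mounted at the origin on the work surface. World frame = base frame: x ahead of the robot, y to its left, z up, the work surface at z = 0. Lengths are in m, angles in rad, forces in N, time in s.
With the tool pointing down it reaches from about 0.375 to 0.975 m from the base axis. Payload 3.8 kg.
Tool frame: the origin (TCP) lies midway between the tips of the shut fingers; the grasp point (between the pads) lies 19 mm behind it; z points along the fingers, y is the line along which they close (so a half turn about z gives the same grasp; the last joint's range is limited). The gripper opens to 88 mm and grips with 3 to 60 N. Pads are 18 mm wide; open, the fingers measure 123 mm over their backs; the gripper's body (75 mm by 187 mm) begins 45 mm behind the grasp point.
Start: joints at [1.22, 0.264, 1.604, -0, 1.274, -0.037], TCP at [0.208, 0.642, 0.199] pointing down, gripper open.
Joint ranges: [-2.63, 2.63], [-0.94, 2.18], [0.31, 2.57], [-1.31, 4.45], [0, 2.66], [-2.55, 2.55]. Speed limits (rad/s): [2.57, 2.57, 3.14, 3.14, 3.14, 3.14].

INTERFACE

Orientations are given as a rotation vector (axis times angle).
In Python, from cell import manip, inverse_kinematics, cams, order gives the robot as it stands. Calls block until the motion is done:
- manip.move_pose(position, orientation): joint-space move of the TCP to a pose.
- manip.move_linear(position, rate=0.15, rot=None): straight line of the TCP; rot=None keeps the orientation; rate is the mean speed in m/s.
- manip.set_joints(angles): joint-space move.
- manip.set_gripper(opening, force=None): finger opening in m; force is the grip in N (None keeps the last); returns when the fingers have stopped.
- manip.dwell(seconds).
- inverse_kinematics(position, orientation): joint angles nearest the present ones, or None.
- manip.state(): the state.
- cams.capture(name): name is "side" or "top"; returns a dict with "image" (400x640x3 uint8, blue, green, red), "z_map" (400x640 float32, m along the optical axis (not along the pixel's ray), 0 where there is no reading), "intrinsics" (3x3 intrinsics, pixels), "position" and "orientation" of the camera in the world. Camera axes: x right, y down, z forward; pixel columns grow to the right and rows downward; lengths in m; the calibration is good to about 2 mm. A picture is of the moment at which its call begins.
A pose or a line that the arm cannot do raises manip.IKError and nothing moves.
- order.close_job(): hands the job in; it is judged then, once.
The state is a dict: "clock": time; "joint_pos": joint angles; "joint_velocities": joint speeds; "tau": joint torques, N m; "tool_pos": TCP position; "tcp_rot": TCP orientation; "contact_force": force on the tool from outside, world axes, zero at the start; "moment": the same for the moment, N m; "gripper_width": finger opening in m; "grasp_force": force on a finger pad.
Only numpy, scipy, OpenCV 4.12 (cv2) and the standard library are available. Lean on these libraries where they do the work, as an engineer would, in place of code of your own. Each camera call takes 0.05 s, during which the arm holds its last target. There are 200 camera calls.

TASK

The sweep arm of the tube-rack feeder is wound back and held by its ratchet. Squeeze the pawl lever against the grip plate of the winding arm so that the pawl comes off the wheel, keep hold and slowly ease the drum back until the sweep arm's roller has slid the tube rack gently up against the end stop at the analyser and the spring load has left your hand, then let go and move clear. Do not let the drum run, do not force the rack against the stop, do not touch the rack with the gripper, and leave the other things on the bench as they are.

Things in the scene. Friction and masses are not known exactly. Their poses are not given: they have to be found in the camera images.
- feeder: Tube-rack feeder with a white base 16 mm thick, fixed. Origin on the bench at the vertical axis of its winding drum; x points to the lane, y along the lane (racks are fed towards -y), z up. The lane runs along y at x = 117 mm between low rails. A white analyser block (240 x 200 x 200 mm) is its -y end, centred at x = 160, y = -305 mm.
- wheel (a point): Centre of the steel ratchet wheel on the drum axis, 48 mm above the bench (top of the wheel). The wheel is fixed to the feeder: outer radius 55 mm, 48 teeth 4 mm deep. The pawl rides on the winding arm and drops into these teeth.
- lane_end (a point): Mean place of the end stop's face, at x = 117, y = -160 mm of the feeder. The real stop, a steel plate 50 mm wide and 50 mm high across the lane, is set up to 15 mm nearer or farther along y; its setting differs each time, is not measured and has to be felt.
- drum (a joint): Angle of the drum (rad); 0 = run fully forward, grows as wound up (anticlockwise from above), 1.6 at most; 0.8 to 1.4 at the start. The winding arm points along feeder yaw + 2.592 + this angle. A spring drives it clockwise (to 0) with 0.9 to 1.1 N m, 7 to 9 N at the grip (a firm grip feels part of it as a twist); with the pawl off it runs away unless held.
- grip (a point): Where to grip the winding arm: 122 mm from the drum axis, 88 mm above the bench, 26 mm above the arm's top. Axes: x radially out, y anticlockwise, z up. Grip plate: steel, 36 mm long (x), 8 mm thick (y -8 to 0), top 110 mm above the bench; its outer (-y) face takes the spring load. The pawl's lever plate stands beside it at +y. Grip from above, fingers closing along y, one outside each plate.
- pawl (a joint): Angle of the pawl (rad): 0 = in the wheel, over 0.11 = clear of it, 0.22 = lever squeezed home. Lever plate: steel, 34 mm long, 7 mm thick; at 0 its outer face is about 21 mm from point grip at +y, skewed 0.22 rad; home it is parallel to the grip plate, both 16 mm thick, centred on point grip. Takes 3 to 10 N. The drum jumps if the pawl clears before a finger bears on the grip plate.
- rack: White tube rack with ten capped blood tubes, loose in the lane: 46 mm wide (x), 120 mm long (y, along the lane), tubes up to 101 mm above its underside, 0.2 to 0.42 kg. Origin at the centre of its underside. Its end faces are at y = -60 and +60 mm. It slides along the lane when pushed, with about 1 to 3 N.
- jar: Bystander: clear specimen jar with red cap, 52 mm across, 58 mm high; origin under its centre.
- reagent: Bystander: small amber bottle, 34 mm across, 55 mm high; origin under its centre.
- tipbox_a: Bystander: blue pipette-tip box with clear lid, 88 x 123 x 67 mm; origin under its centre.
- tipbox_b: Bystander: yellow pipette-tip box with clear lid, 88 x 123 x 67 mm; origin under its centre.
- pipette: Bystander: pipette lying flat, 220 mm long, 24 mm thick; origin under its barrel.
- stray_rack: Bystander: small foam block with eight tubes, 60 x 100 x 97 mm; origin under its centre.
- roller (a point): Centre of the white roller (22 mm across, 34 to 62 mm above the bench) at the end of the sweep arm, which is part of the drum and points straight away from the winding arm: 130 mm from the drum axis. As the drum runs clockwise it swings forward along the lane, meets the rear face of the rack and pushes it to the stop.
There are look-alikes about, which are no part of the job. Leave any orange or purple look-alike of the rack alone.

How it is judged:
By the outcome, as a careful person would: the job done as asked, in the order asked, and still so for the second after the job is handed in, with the robot touching nothing.
It also fails if it takes over 64 s, if anything falls off the work surface, if the arm or the gripper's body presses on something with over 40 N, if the wrist force passes 120 N, or if a joint passes its speed limit or range.

## Working session

There is one attempt and no reset: what is moved stays moved. The work goes in short steps, each a Python script; the robot and the scene stay as the last script left them, time stands still between calls to the robot, and variables do not carry over. Pictures are saved under pics/ and viewed, at most 10 in all, crops included, and the job is handed in when it is done.

```bash
mkdir -p pics; ls; cat > h.py <<'E'
import numpy as np, cv2
from cell import manip, inverse_kinematics, cams, order
from scipy.spatial.transform import Rotation as R
def cap(n):
    d=cams.capture(n); np.savez(f'{n}.npz',**d); return d
def RM(o):
    o=np.asarray(o,float)
    return o if o.shape==(3,3) else (R.from_rotvec(o) if o.size==3 else R.from_quat(o)).as_matrix()
def pt(d,u,v,z=None):
    "pixel->world; z given: intersect plane of that height"
    r=RM(d['orientation'])@np.linalg.inv(d['intrinsics'])@np.array([u,v,1.]); p=np.asarray(d['position'])
    if z is None: return p+r*d['z_map'][int(round(v)),int(round(u))]
    return p+r*(z-p[2])/r[2]
def proj(d,P):
    c=RM(d['orientation']).T@(np.asarray(P)-d['position']); k=d['intrinsics']@c; return k[:2]/k[2]
E
python3 - <<'E'
from h import *
for n in('top','side'):
    d=cap(n); cv2.imwrite(f'pics/{n}0.png',d['image']); print(n,d['position'],d['orientation'],d['intrinsics'].tolist())
print(manip.state())
E
```

```text
pics
top [ 0.3386154  -0.00549148  1.21395902] [-2.12697843  2.1313023  -0.19051109] [[437.72362304918, 0.0, 310.6387345665809], [0.0, 437.72362304918, 196.59163767195096], [0.0, 0.0, 1.0]]
side [ 0.21289379 -0.83858715  0.70496628] [-2.14202346  0.41244093 -0.24807847] [[386.3965587939025, 0.0, 326.9837165780519], [0.0, 386.3965587939025, 202.05104356686365], [0.0, 0.0, 1.0]]
{'clock': 0.1, 'joint_pos': array([ 1.22010317e+00,  2.64703086e-01,  1.60523551e+00,  3.73971065e-05,
        1.27373475e+00, -3.68669047e-02]), 'joint_velocities': array([ 0.00141795, -0.00146448, -0.00242987, -0.00093471, -0.00216855,
       -0.001959  ]), 'tau': array([ 4.89197555e-04, -5.03623259e+01, -3.58068609e+01,  7.30314734e-02,
        2.34830577e-02, -5.71172848e-05]), 'tool_pos': array([0.20808708, 0.64135098, 0.19809663]), 'tcp_rot': array([-0.49088539, -3.10256152,  0.00319592]), 'contact_force': array([ 0.49577965,  0.23955041, -0.1010302 ]), 'moment': array([-0.02414944,  0.00193831, -0.00549169]), 'grasp_force': 0.0, 'gripper_width': 0.087803380270967}
```

View pics/top0.png

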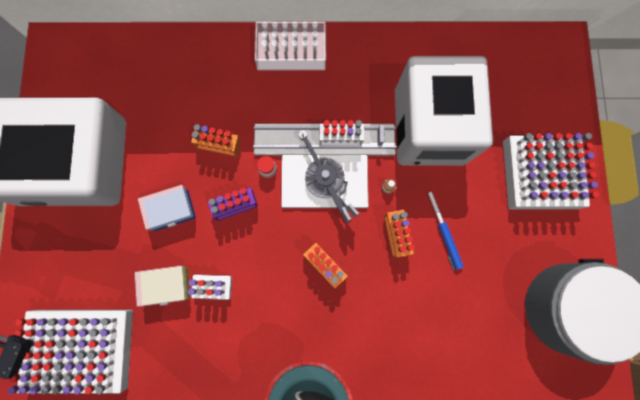

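View pics/side0.png

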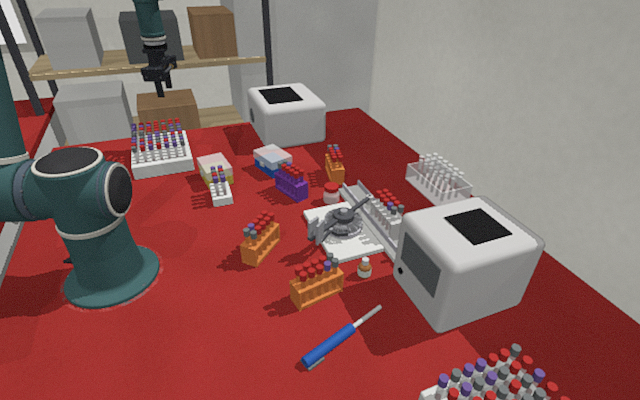

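The top view shows the feeder's drum at about (325,176), the roller near (303,135), the winding arm's plates near (348,210), the rack at (341,131), the stop at (380,135), and the analyser on the right (the -y side). I'll enlarge that area.

```bash
python3 - <<'E'
from h import *
d=dict(np.load('top.npz'))
c=d['image'][115:227,245:405]; cv2.imwrite('pics/topc.png',cv2.resize(c,None,fx=5,fy=5,interpolation=cv2.INTER_CUBIC))
for n,u,v,z in [('drum',325,176,.048),('baseL',282,155,.016),('baseR',366,155,.016),('baseBL',282,206,.016),('baseBR',367,208,.016),('armend',350,213,.1),('roller',303,135,.062)]:
    print(n,pt(d,u,v,z).round(4),pt(d,u,v).round(4))
E
```

```text
drum [ 0.6046 -0.0464  0.048 ] [ 0.5976 -0.0453  0.0789]
baseL [0.673  0.0737 0.016 ] [0.6749 0.0741 0.0091]
baseR [ 0.6726 -0.164   0.016 ] [ 0.6711 -0.1633  0.021 ]
baseBL [0.527  0.0723 0.016 ] [0.5269 0.0722 0.0165]
baseBR [ 0.5209 -0.163   0.016 ] [ 0.5232 -0.165   0.0013]
armend [ 0.4953 -0.108   0.1   ] [ 0.5091 -0.117   0.0015]
roller [0.7167 0.0136 0.062 ] [0.7176 0.0136 0.0595]
```

View pics/topc.png

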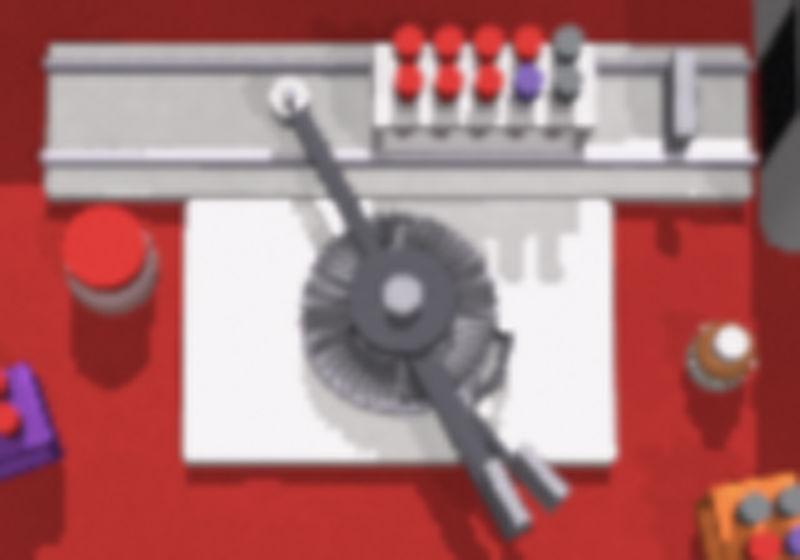

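```bash
python3 - <<'E'
from h import *
d=dict(np.load('top.npz'))
def q(cx,cy,z): return pt(d,245+(cx+.5)/5-.5,115+(cy+.5)/5-.5,z)
P={n:q(*a) for n,a in dict(wheel=(399.5,312.5,.048),roller=(290,97,.062),hub=(403,293,.085),bL=(186,198,.016),bR=(613,200,.016),bBL=(184,461,.016),bBR=(615,462,.016),
 gIn=(490,462,.11),gOut=(514,531,.11),gOut2=(529,518,.11),lIn=(525,450,.11),lOut=(567,490,.11),lOut2=(552,506,.11),stop_t=(672,55,.066),stop_b=(674,140,.066),rail0=(45,50,.03),rail1=(750,50,.03),rackRear=(376,100,.07),
 rackf=(592,100,.07)).items()}
for n,p in P.items(): print(n,p.round(4))
w=P['wheel'][:2];r=P['roller'][:2]
print('dist',np.linalg.norm(r-w),'dir',np.arctan2(*(r-w)[::-1]))
e=P['rail1']-P['rail0']; yaw=np.arctan2(-e[1],-e[0])-np.pi/2; print('yaw',yaw)
for a,b in(('bL','bR'),('bBL','bBR')):
    e=P[a]-P[b];print('yaw',np.arctan2(e[1],e[0])-np.pi/2)
# hub depth
for cx,cy in((403,293),(290,97),(520,510),(545,475),(680,90),(390,60),(380,340)):
    print((cx,cy),pt(d,245+cx/5-.4,115+cy/5-.4).round(4))
E
```

```text
wheel [ 0.6015 -0.045   0.048 ]
roller [0.7196 0.0147 0.062 ]
hub [ 0.6038 -0.0457  0.085 ]
bL [0.6753 0.0742 0.016 ]
bR [ 0.6737 -0.1674  0.016 ]
bBL [0.5248 0.0739 0.016 ]
bBR [ 0.5237 -0.1648  0.016 ]
gIn [ 0.5093 -0.0885  0.11  ]
gOut [ 0.4739 -0.1001  0.11  ]
gOut2 [ 0.4805 -0.1078  0.11  ]
lIn [ 0.5155 -0.1064  0.11  ]
lOut [ 0.4948 -0.1275  0.11  ]
lOut2 [ 0.4866 -0.1196  0.11  ]
stop_t [ 0.7419 -0.1951  0.066 ]
stop_b [ 0.6935 -0.1947  0.066 ]
rail0 [0.7582 0.154  0.03  ]
rail1 [ 0.7575 -0.2453  0.03  ]
rackRear [ 0.7152 -0.0323  0.07  ]
rackf [ 0.715 -0.15   0.07 ]
dist 0.13227505638137482 dir 0.46770472235457017
yaw -0.00177699404811138
yaw -0.006689566778042444
yaw -0.004314736937280017
(403, 293) [ 0.6045 -0.0458  0.0817]
(290, 97) [0.7177 0.0146 0.0677]
(520, 510) [ 0.4847 -0.1034  0.1091]
(545, 475) [ 0.5025 -0.1163  0.1105]
(680, 90) [ 0.7203 -0.1981  0.0707]
(390, 60) [ 0.7358 -0.0399  0.076 ]
(380, 340) [ 0.5818 -0.0337  0.069 ]
```

The crop shows the grip plate top from (490,462) to (520,525) and the lever to its right, at (525,450) to (560,498). The roller is at (290,97), the rack from x 376 to 592 and the stop face at x≈672. From these, the axis is about (0.602,-0.0455), yaw about 0 and drum about 1.02. The sizes agree with those given: roller radius 132 mm against 130, plate tops at 0.11.

```bash
cat >> h.py <<'E'
AX=np.array([.602,-.0455]); PHI0=-2.667; Z=.071
def pose(phi,c=0,z=Z,s=1,r=.122):
    u=np.array([np.cos(phi),np.sin(phi)]); t=np.array([-u[1],u[0]])
    y=s*np.r_[t,0]; zz=np.array([0,0,-1.]); m=np.c_[np.cross(y,zz),y,zz]
    return np.r_[AX+r*u+c*t,z], R.from_matrix(m).as_rotvec()
def ft(phi,b=(0,0,0,0,0,0)):
    "radial, tangential(+acw), z force; moment z; torque about drum axis"
    s=manip.state(); f=s['contact_force']-b[:3]; mz=s['moment'][2]-b[5]
    u=np.array([np.cos(phi),np.sin(phi)]); t=np.array([-u[1],u[0]]); p=s['tool_pos'][:2]-AX
    return np.array([f[:2]@u,f[:2]@t,f[2],mz,p[0]*f[1]-p[1]*f[0]+mz,s['grasp_force'],s['gripper_width']*1e3]),s
E
python3 - <<'E'
from h import *
for s in(1,-1):
    print(s,[None if (q:=inverse_kinematics(*pose(PHI0+a,s=s))) is None else q.round(2).tolist() for a in(.1,0,-.3,-.6,-.8)])
s=min((1,-1),key=lambda s:abs(inverse_kinematics(*pose(PHI0-.4,s=s))[5]))
print('use',s)
manip.move_pose(*pose(PHI0,.008,.18,s)); print(manip.state()['clock'])
manip.set_gripper(.088,20)
manip.dwell(.3); st=manip.state(); b=np.r_[st['contact_force'],st['moment']]; np.save('b.npy',np.r_[b,s]); print(b.round(3),st['tool_pos'],st['clock'])
d=cap('side'); u,v=proj(d,pose(PHI0)[0]).astype(int); print(u,v)
c=d['image'][max(v-70,0):v+50,u-80:u+80]; cv2.imwrite('pics/s1.png',cv2.resize(c,None,fx=5,fy=5,interpolation=cv2.INTER_CUBIC))
E
```

```text
1 [[-0.27, 0.08, 2.08, -0.0, 0.99, 0.73], [-0.25, 0.06, 2.09, -0.0, 0.99, 0.84], [-0.19, 0.03, 2.13, -0.0, 0.99, 1.21], [-0.11, 0.02, 2.14, -0.0, 0.99, 1.58], [-0.06, 0.03, 2.13, -0.0, 0.99, 1.83]]
-1 [[-0.27, 0.08, 2.08, -0.0, 0.99, -2.41], [-0.25, 0.06, 2.09, -0.0, 0.99, -2.3], [-0.19, 0.03, 2.13, -0.0, 0.99, -1.93], [-0.11, 0.02, 2.14, -0.0, 0.99, -1.56], [-0.06, 0.03, 2.13, -0.0, 0.99, -1.31]]
use 1
2.9333
[ 0.09   0.804  0.346 -0.043  0.137 -0.057] [ 0.49713688 -0.10831278  0.17996261] 3.45
312 231
```

View pics/s1.png

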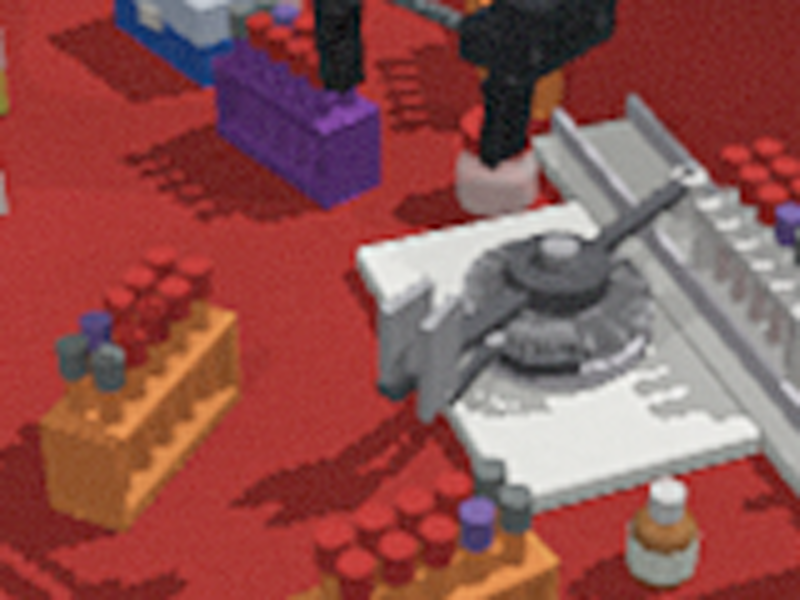

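The side view shows both fingers hanging above the two plates (plates at about (400,330) and (440,360)), with the space around them clear. Next I descend, half-close, and feel for the grip plate with the outer finger.

```bash
python3 - <<'E'
from h import *
np.set_printoptions(precision=2,suppress=True)
b=np.load('b.npy')[:6]
manip.move_linear(pose(PHI0,.007)[0],rate=.08)
manip.set_gripper(.042,20); v,s=ft(PHI0,b); print(v,s['tool_pos'],s['clock'])
for k in range(26):
    c=.007+.0005*k
    manip.move_linear(pose(PHI0,c)[0],rate=.02); v,s=ft(PHI0,b); print(round(c*1e3,1),v,round(s['clock'],2))
    if v[1]<-6 : break
E
```

```text
[ 0.37  0.91  0.09 -0.01  0.1   0.   41.85] [ 0.5  -0.11  0.07] 5.825
7.0 [ 1.27 -0.93 -0.16  0.08 -0.04  0.   41.91] 6.08
7.5 [-0.04  0.8  -0.42  0.1   0.2   0.   41.76] 6.33
8.0 [ 0.65  1.6  -0.36 -0.01  0.18  0.   42.01] 6.58
8.5 [ 0.44  0.2  -0.59  0.02  0.04  0.   42.1 ] 6.83
9.0 [ 0.13  1.48  0.01  0.04  0.22  0.   42.01] 7.08
9.5 [ 0.16  0.28  0.11  0.06  0.09  0.   42.3 ] 7.33
10.0 [ 0.51  0.87 -0.79  0.05  0.15  0.   41.87] 7.58
10.5 [ 0.52  0.99 -0.4   0.1   0.22  0.   42.13] 7.83
11.0 [ 0.49 -0.26 -0.33  0.07  0.03  0.   42.01] 8.07
11.5 [ 0.51  1.27 -0.54  0.01  0.16  0.   41.86] 8.32
12.0 [ 0.22  0.35 -0.74  0.06  0.1   0.   41.97] 8.57
12.5 [ 0.07 -0.06 -0.32  0.07  0.07  0.   41.94] 8.82
13.0 [ 1.02  1.79 -0.22  0.05  0.25  0.   42.02] 9.07
13.5 [ 0.51  0.78 -0.62 -0.02  0.07  0.   42.2 ] 9.32
14.0 [ 0.53  0.07 -0.63  0.07  0.07  0.   42.09] 9.57
14.5 [ 0.79  0.44 -0.85  0.07  0.11  0.04 41.79] 9.82
15.0 [ 0.82  0.5  -0.15  0.14  0.19  0.13 42.12] 10.07
15.5 [-0.15 -0.19 -0.13  0.13  0.1   0.2  42.15] 10.32
16.0 [-0.06  0.45  0.64  0.03  0.09  0.27 41.94] 10.57
16.5 [-0.09  0.17  0.61  0.05  0.07  0.36 42.13] 10.82
17.0 [ 0.86  1.17 -0.   -0.01  0.12  0.44 41.93] 11.07
17.5 [ 0.73  0.67  0.25  0.02  0.09  0.52 41.91] 11.32
18.0 [ 1.14 -0.45  0.57  0.04 -0.03  0.6  42.19] 11.57
18.5 [ 0.72 -0.04  0.79  0.07  0.05  0.68 42.25] 11.82
19.0 [ 0.22 -0.    1.43  0.05  0.05  0.75 41.62] 12.07
19.5 [ 0.76 -0.6   0.87  0.01 -0.08  0.82 41.8 ] 12.32
```

```bash
python3 - <<'E'
from h import *
d=cap('side'); u,v=proj(d,pose(PHI0)[0]).astype(int)
c=d['image'][v-50:v+40,u-60:u+60]; a=cv2.resize(c,(800,600),interpolation=cv2.INTER_CUBIC)
cv2.imwrite('pics/s2.png',a); s=manip.state(); print(s['tool_pos'],pose(PHI0,.0195)[0])
E
```

```text
[ 0.50244678 -0.11862534  0.07104373] [ 0.5023946  -0.11859593  0.071     ]
```

View pics/s2.png

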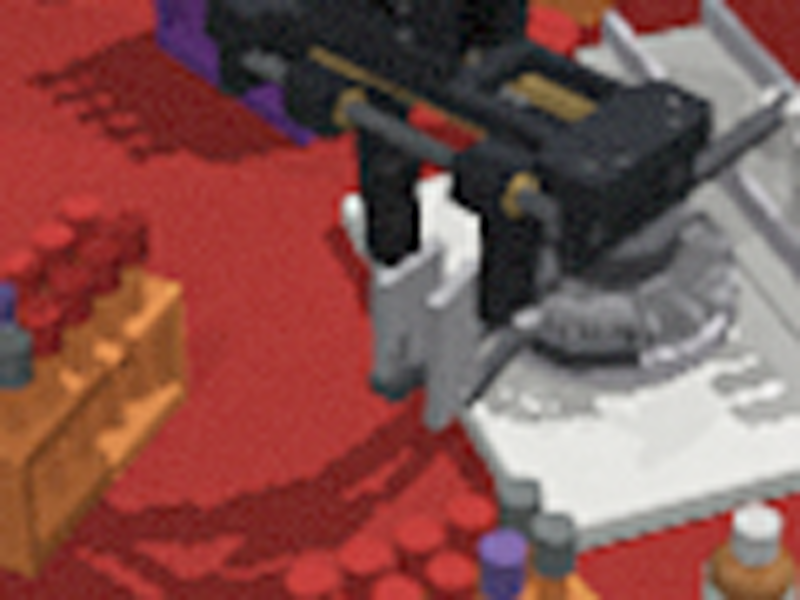

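The outer finger reaches the grip plate at about (390,250) in the picture, and neither plate has moved. Pad force builds slowly, so the fingers seem to give sideways as a pair. I'll narrow the opening, still short of the lever, and keep pushing until the load is firm.

```bash
cat >> h.py <<'E'
def avg(phi,b,n=4):
    L=[]
    for _ in range(n): manip.dwell(.02); L.append(ft(phi,b)[0])
    return np.mean(L,0)
E
python3 - <<'E'
from h import *
np.set_printoptions(precision=2,suppress=True)
b=np.load('b.npy')[:6]
for w in(.038,.034):
    manip.set_gripper(w,20); print(w,avg(PHI0,b),round(manip.state()['clock'],2))
for k in range(1,9):
    c=.0195+.001*k
    manip.move_linear(pose(PHI0,c)[0],rate=.02); v=avg(PHI0,b); print(round(c*1e3,1),v,round(manip.state()['clock'],2))
    if v[1]<-5 or v[5]>6: break
E
```

```text
0.038 [-0.04 -0.91  1.46  0.08 -0.03  1.03 38.18] 12.72
0.034 [ 0.49 -0.99  1.52  0.08 -0.05  1.09 33.93] 13.06
20.5 [ 0.1  -0.07  1.87  0.07  0.06  0.95 34.18] 13.38
21.5 [ 0.24 -0.79  1.86  0.09 -0.01  1.02 34.08] 13.69
22.5 [ 0.61 -0.11  1.71  0.06  0.04  1.11 33.99] 14.01
23.5 [ 0.28 -0.36  1.86  0.03 -0.02  1.15 34.07] 14.32
24.5 [ 0.49 -0.85  2.18  0.06 -0.06  1.14 34.07] 14.64
25.5 [ 0.35 -0.71  1.37  0.06 -0.04  1.06 33.98] 14.96
26.5 [ 0.53  0.14  0.91  0.03  0.03  0.85 34.05] 15.28
27.5 [ 0.8   1.02 -0.21  0.06  0.16  0.02 34.05] 15.59
```

```bash
python3 - <<'E'
from h import *
P=pose(PHI0)[0]; out=[]
for n,w,h in(('side',60,45),('top',60,45)):
    d=cap(n); u,v=proj(d,P).astype(int)
    out.append(cv2.resize(d['image'][v-h:v+h,u-w:u+w],(400,300) if 0 else (400,600) if 0 else (400,300),interpolation=cv2.INTER_CUBIC))
cv2.imwrite('pics/s3.png',cv2.resize(np.vstack(out),(800,1200))[:, :] if 0 else np.vstack(out)); print(manip.state()['tool_pos'])
E
```

```text
[ 0.50597515 -0.12582597  0.07083892]
```

View pics/s3.png

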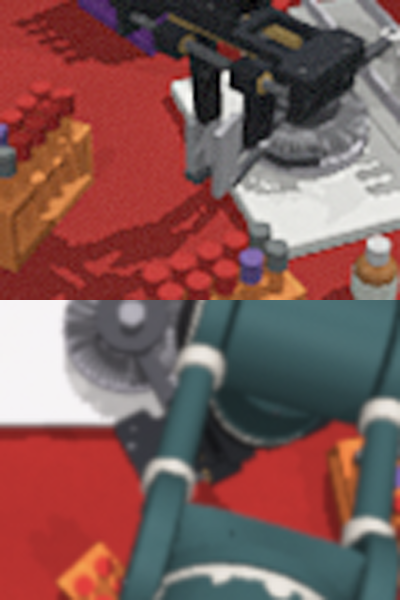

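```bash
python3 - <<'E'
from h import *
d=dict(np.load('side.npz')); u0,v0=proj(d,pose(PHI0)[0]).astype(int)
cv2.imwrite('pics/s4.png',cv2.resize(d['image'][v0-40:v0+20,u0-40:u0+40],(800,600),interpolation=cv2.INTER_CUBIC))
u=np.array([np.cos(PHI0),np.sin(PHI0)]); t=np.array([-u[1],u[0]])
for v in range(v0-26,v0+14,2):
    row=[]
    for x in range(u0-14,u0+22,3):
        p=pt(d,x,v); q=p[:2]-AX; row.append('%4d,%4d,%3d'%(q@u*1e3-122,q@t*1e3,p[2]*1e3)+('*' if d['image'][v,x].max()<70 else ' '))
    print(v-v0,' '.join(row))
E
```

```text
-26 -136,-187, -2  -143,-180, -2  -149,-172, -1  -155,-165, -1    11,   0,161*    3,   3,159*   28,  34,186*   27,  43,190    29,  54,196*   24,  59,196*   20,  64,196*   17,  71,197*
-24 -127,-178, -1  -133,-171, -1  -142,-166, -3  -146,-157,  0    12,   1,156*    3,   3,153*    0,  10,154*   27,  43,184    37,  61,198*   30,  64,196*   26,  70,196*   21,  74,196 
-22 -120,-171, -1  -128,-166, -3  -132,-157, -1  -137,-148,  0    11,   0,149*    8,   8,152*    0,   9,148* -150,-109, 11    35,  59,190*   34,  67,194*   31,  74,195*   24,  77,193 
-20 -114,-166, -3  -118,-156, -1  -111,-137, 11  -115,-128, 13    12,   1,145*    9,   8,146*   -1,   8,140* -143,-103, 11    36,  60,186*   33,  67,188*   33,  76,192*   27,  79,190 
-18  586, 527,704  -111,-150, -2  -100,-126, 15  -106,-119, 15    13,   2,139*    9,   8,140*   -1,   9,135* -129, -91, 16    34,  59,178    36,  70,185*   32,  75,185*   27,  80,185 
-16  -94,-146,  0  -103,-142, -1   -99,-125,  8  -102,-116, 12    12,   1,132*    8,   8,133*    0,  10,130* -125, -88, 12  -132, -82, 11    35,  68,178*   32,  75,180*    3,  61,1
[... 1862 characters left out ...]
-1   -31, -62,  0    15,  -7, 58    12,   1, 61     6,   6, 60    14,  23, 74     3,  24, 68   -15,  18, 53   -29,  17, 44   -62,   0, 14   -68,   6, 14 
8  -14, -69, -1   -22, -65, -3   -26, -57, -2    18,  -4, 55    16,   4, 59*    5,   5, 52    13,  22, 67     4,  24, 62   -14,  19, 47   -51,  -1, 13   -54,   6, 15   -63,  10, 12 
10   -7, -63, -1   -15, -59, -3   -19, -51, -2   -24, -44,  0    18,   6, 54   -35, -31,  0    15,  24, 62     2,  23, 54   -13,  20, 42   -45,   3, 12   -50,  10, 13   -55,  17, 14 
12   -3, -58, -2    -9, -53, -3   -13, -45, -2   -20, -40, -3   -25, -33, -2   -30, -26, -1    12,  22, 53     2,  23, 47   -32,   4, 13   -38,  10, 14   -43,  16, 14   -51,  20, 11
```

View pics/s4.png

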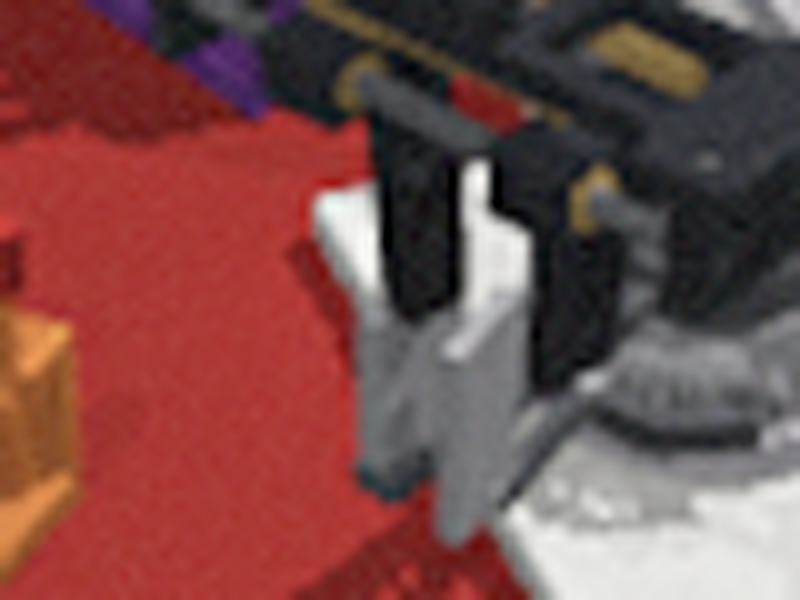

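The left finger's bottom, at about (420,310), ends at the plate tops instead of running down behind them. The depth map puts both fingertips at z≈0.112 while the state reports 0.071. I'll check whether the same offset existed at the hover pose.

```bash
python3 - <<'E'
from h import *
d=dict(np.load('side.npz')); u0,v0=proj(d,pose(PHI0)[0]).astype(int)
u=np.array([np.cos(PHI0),np.sin(PHI0)]); t=np.array([-u[1],u[0]])
# s1: hover, reported z .18, c=.008, opening .088
for name,c,rep,w,obs in (('hover',.008,.18,.088,[(-1,(335,90)),(1,(500,165))]),):
  for sg,(x,y) in obs:
    px=(u0-80+x/5-.4, v0-70+y/5-.4)
    for tt in (c+sg*w/2, c+sg*(w/2+.009), c+sg*(w/2+.0175)):
        r=RM(d['orientation'])@np.linalg.inv(d['intrinsics'])@np.array([*px,1]); p=d['position']
        k=(tt-(p[:2]-AX)@t)/(r[:2]@t); P=p+k*r; print(name,sg,round(tt,3),'z',P[2].round(3),'rad',((P[:2]-AX)@u).round(3))
s=manip.state(); print(s['joint_pos'].round(4),s['tool_pos'].round(4),s['tcp_rot'].round(3))
q=inverse_kinematics(s['tool_pos'],s['tcp_rot']); print(q.round(4), s['clock'])
E
```

```text
hover -1 -0.036 z 0.223 rad 0.134
hover -1 -0.045 z 0.215 rad 0.125
hover -1 -0.053 z 0.208 rad 0.116
hover 1 0.052 z 0.209 rad 0.115
hover 1 0.061 z 0.218 rad 0.126
hover 1 0.07 z 0.227 rad 0.136
[-2.9140e-01  9.3400e-02  2.0566e+00 -2.0000e-04  9.9180e-01  8.0490e-01] [ 0.506  -0.1258  0.0708] [ 3.053  0.739 -0.   ]
[-2.9140e-01  9.3400e-02  2.0566e+00 -2.0000e-04  9.9180e-01  8.0490e-01] 15.6917
```

The offset was already there at hover (0.22 against 0.18 reported), and the light scrape over the plate top at 0.110 confirms it. The fingertips are really about 40 mm higher than tool_pos says. I'll lift, go back, descend about 37 mm further with force checks, and feel for the plate again.

```bash
python3 - <<'E'
from h import *
import sys
np.set_printoptions(precision=2,suppress=True)
P=lambda c,z: pose(PHI0,c,z)[0]
manip.move_linear(P(.0275,.09),rate=.1); manip.move_linear(P(.009,.09),rate=.1); manip.set_gripper(.064,20)
manip.dwell(.1); L=[]
for _ in range(8):
    manip.dwell(.02); s=manip.state(); L.append(np.r_[s['contact_force'],s['moment']])
b=np.mean(L,0); np.save('b.npy',b)
for z in(.07,.06,.05,.042,.035):
    manip.move_linear(P(.009,z),rate=.05); v=avg(PHI0,b,3); print(z,v)
    if abs(v[:3]).max()>4: print('CONTACT'); sys.exit()
manip.set_gripper(.042,20); print(avg(PHI0,b),round(manip.state()['clock'],2))
for k in range(12):
    c=.009+.0008*k
    manip.move_linear(P(c,.035),rate=.02); v=avg(PHI0,b,3); print(round(c*1e3,1),v,round(manip.state()['clock'],2))
    if v[1]<-3: break
E
```

```text
0.07 [-0.19 -0.36  0.19  0.01 -0.03  0.   63.71]
0.06 [ 0.07  0.21  0.38  0.01  0.04  0.   64.11]
0.05 [-0.4   0.    0.41 -0.01 -0.01  0.   64.02]
0.042 [ 0.63  0.2  -0.24 -0.02 -0.    0.   64.13]
0.035 [ 0.36 -0.01 -0.09 -0.01 -0.01  0.   64.1 ]
[-0.27  0.07 -0.01 -0.    0.01  0.   41.76] 19.88
9.0 [ 0.03  0.34  0.08  0.01  0.05  0.   41.97] 20.18
9.8 [-0.09 -0.04 -0.14  0.03  0.02  0.   42.16] 20.48
10.6 [-0.15 -0.07  0.02  0.02  0.01  0.   41.84] 20.78
11.4 [-0.07  0.06 -0.44  0.03  0.04  0.   41.82] 21.08
12.2 [ 0.37 -0.11  0.38  0.01 -0.01  0.   41.98] 21.38
13.0 [ 0.65 -0.23  0.05 -0.01 -0.04  0.   41.98] 21.68
13.8 [-0.22  0.25 -0.49 -0.02  0.02  0.   42.23] 21.98
14.6 [ 0.53 -0.69  0.3  -0.01 -0.1   0.31 41.93] 22.28
15.4 [ 0.11 -4.12  1.34  0.05 -0.46  1.76 42.16] 22.58
```

Firm contact at c≈14.5 mm, with the plate face about 1.5 mm from where I predicted. Next I load it close to the spring load and squeeze in steps, keeping the outer finger bearing.

```bash
python3 - <<'E'
from h import *
np.set_printoptions(precision=2,suppress=True)
b=np.load('b.npy'); ZZ=.035
P=lambda c: pose(PHI0,c,ZZ)[0]
w=.034; c=.0154-.004
manip.move_linear(P(c),rate=.03); manip.set_gripper(w,25)
for k in range(5):
    v=avg(PHI0,b,3); print('load',round(c*1e3,2),v)
    if v[1]<-6: break
    c+=.0005; manip.move_linear(P(c),rate=.02)
while w>.0165:
    w-=.002; manip.set_gripper(w,25); v=avg(PHI0,b,3)
    print('w',round(w*1e3,1),round(c*1e3,2),v,round(manip.state()['clock'],2))
    if v[1]<-5.: c-=.001; manip.move_linear(P(c),rate=.02)
    if v[6]>w*1e3+3: break
manip.set_gripper(.012,30)
v=avg(PHI0,b,5); print('end',round(c*1e3,2),v,round(manip.state()['clock'],2)); np.save('c.npy',c)
E
```

```text
load 11.4 [-0.21 -3.76  2.84  0.04 -0.42  2.01 33.97]
load 11.9 [-0.21 -5.82  3.43  0.05 -0.65  2.74 34.26]
load 12.4 [-0.57 -6.61  4.19  0.05 -0.75  3.29 33.96]
w 32.0 12.4 [-0.58 -8.93  5.29  0.07 -1.02  6.41 32.13] 24.13
w 30.0 11.4 [-0.81 -7.78  4.7   0.04 -0.9   7.5  29.97] 24.68
w 28.0 10.4 [-0.61 -6.97  5.01  0.05 -0.8   7.82 28.25] 25.22
w 26.0 9.4 [-0.26 -8.74  5.79  0.06 -1.    6.22 26.01] 25.76
w 24.0 8.4 [-0.75 -9.23  5.72  0.05 -1.07  7.26 24.22] 26.3
w 22.0 7.4 [-0.65 -9.33  5.02  0.05 -1.08  7.33 22.15] 26.84
w 20.0 6.4 [-0.81 -9.25  6.48  0.05 -1.08  7.41 20.11] 27.38
w 18.0 5.4 [-0.72 -8.9   6.2   0.04 -1.05  7.48 18.03] 27.93
w 16.0 4.4 [-0.53 -9.19  5.89  0.08 -1.04  7.59 16.13] 28.47
end 3.4 [-0.56 -9.42  6.24  0.15 -0.99 29.97 14.57] 29.02
```

The lever is squeezed home with 30 N, and the hand carries the whole spring load (T≈-1.0 N m). Now I ease the drum forward along the arc, watching the torque.

```bash
python3 - <<'E'
from h import *
np.set_printoptions(precision=2,suppress=True)
b=np.load('b.npy'); c=float(np.load('c.npy')); ZZ=.035
a=0; hist=[]
while True:
    T=np.mean(hist[-1:]) if hist else -1
    st=.02 if a<.5 else .008 if a<.57 else .005
    if T>-.5: st=.002
    a+=st; p,r=pose(PHI0-a,c,ZZ)
    manip.move_linear(p,rate=.018,rot=r); v=avg(PHI0-a,b,2); hist.append(v[4]); t=manip.state()['clock']
    if st<.02 or len(hist)%4==1: print(round(a,3),v,round(t,2))
    if v[4]>-.15 or a>.85 or t>53 or abs(v[:3]).max()>18: break
np.save('a.npy',a); print('end',a,avg(PHI0-a,b,5),t)
E
```

```text
0.02 [ -1.56 -10.08   5.76   0.15  -1.08  29.97  14.29] 29.33
0.1 [ -0.99 -10.27   4.86   0.18  -1.07  29.97  14.34] 30.6
0.18 [ -1.34 -10.07   2.94   0.24  -0.99  29.97  14.7 ] 31.87
0.26 [ -1.17 -10.15   2.37   0.27  -0.96  29.98  14.47] 33.13
0.34 [-1.91 -9.37  1.85  0.29 -0.85 30.   14.48] 34.4
0.42 [-1.7  -9.73  0.43  0.34 -0.84 30.01 14.28] 35.67
0.5 [-1.27 -9.41 -0.09  0.37 -0.77 30.03 14.7 ] 36.93
0.508 [-0.88 -8.99  0.25  0.35 -0.74 30.03 14.55] 37.22
0.516 [-0.87 -8.21 -0.52  0.42 -0.57 30.04 14.5 ] 37.5
0.524 [-0.64 -9.08 -0.55  0.37 -0.73 30.04 14.65] 37.78
0.532 [-0.6  -8.77 -0.02  0.37 -0.69 30.04 14.44] 38.07
0.54 [-1.18 -8.   -0.36  0.41 -0.56 30.04 14.27] 38.35
0.548 [-0.5  -8.35 -0.05  0.35 -0.66 30.04 14.73] 38.63
0.556 [-1.56 -7.9  -0.96  0.39 -0.56 30.04 14.52] 38.92
0.564 [-0.99 -9.13 -0.23  0.41 -0.69 30.04 14.43] 39.2
0.572 [-0.81 -8.73 -0.78  0.41 -0.65 30.05 14.33] 39.48
0.577 [-0.8  -7.66 -0.7   0.35 -0.57 30.05 14.54] 39.77
0.582 [-1.15 -8.72 -0.54  0.32 -0.73 30.05 14.48] 40.05
0.587 [-1.42 -8.65 -0.48  0.42 -0.63 30.05 14.46] 40.33
0.592 [-0.35 -8.3  -0.
[... 357 characters left out ...]
4.54] 42.32
0.627 [-0.85 -8.37 -0.81  0.4  -0.61 30.06 14.36] 42.6
0.632 [-1.1  -8.39 -0.99  0.43 -0.59 30.06 14.42] 42.88
0.637 [-0.87 -8.5  -1.07  0.41 -0.62 30.06 14.41] 43.17
0.642 [-0.81 -8.23 -1.23  0.44 -0.56 30.06 14.34] 43.45
0.647 [-0.73 -8.52 -1.41  0.43 -0.59 30.06 14.62] 43.73
0.652 [-0.29 -8.16 -1.46  0.39 -0.6  30.06 14.55] 44.02
0.657 [-0.54 -8.94 -1.35  0.47 -0.61 30.07 14.53] 44.3
0.662 [-0.44 -7.25 -1.38  0.43 -0.44 30.08 14.34] 44.58
0.664 [-0.4  -6.62 -1.49  0.45 -0.35 30.1  14.36] 44.87
0.666 [-0.29 -6.01 -0.85  0.45 -0.28 30.11 14.56] 45.15
0.668 [-1.4  -4.9  -1.99  0.48 -0.11 30.12 14.38] 45.43
end 0.6680000000000003 [-0.95 -5.47 -1.74  0.48 -0.18 30.12 14.37] 45.4333
```

The stop was felt at a≈0.66 and the load fell off steeply. I take out the last part in tiny steps, then let go and lift clear.

```bash
python3 - <<'E'
from h import *
np.set_printoptions(precision=2,suppress=True)
b=np.load('b.npy'); c=float(np.load('c.npy')); a=float(np.load('a.npy')); ZZ=.035
for k in range(4):
    v=avg(PHI0-a,b,8); print(round(a,4),v)
    if v[4]>-.06: break
    a+=.0012; p,r=pose(PHI0-a,c,ZZ); manip.move_linear(p,rate=.018,rot=r)
for w in(.018,.022,.026,.060): manip.set_gripper(w,15); print(w,avg(PHI0-a,b,2))
p,r=pose(PHI0-a,c,.13); manip.move_linear(p,rate=.1); print(manip.state()['clock'])
d=cap('side'); cv2.imwrite('pics/s5.png',cv2.resize(d['image'][140:290,250:450],(800,600),interpolation=cv2.INTER_CUBIC))
d=cap('top'); cv2.imwrite('pics/t5.png',cv2.resize(d['image'][105:225,245:405],(800,600),interpolation=cv2.INTER_CUBIC))
E
```

```text
0.668 [-0.91 -5.46 -1.5   0.48 -0.18 30.12 14.43]
0.6692 [-1.49 -5.33 -2.08  0.47 -0.17 30.13 14.31]
0.6704 [-1.98 -4.81 -3.07  0.48 -0.1  30.14 14.28]
0.6716 [-2.63 -4.42 -3.27  0.5  -0.03 30.14 14.44]
0.018 [-2.05  2.66 -0.53  0.05  0.39  1.33 17.86]
0.022 [-1.83  2.59  0.69  0.    0.32  1.28 22.  ]
0.026 [-2.11  2.5   0.31  0.07  0.38  1.31 26.1 ]
0.06 [-0.22  0.14 -0.2   0.03  0.04  0.   60.16]
49.5
```

View pics/s5.png

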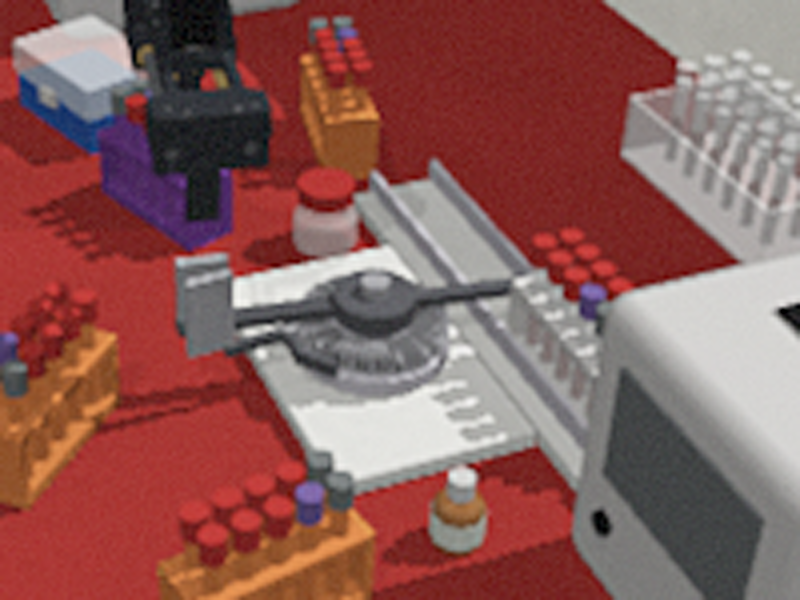

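View pics/t5.png

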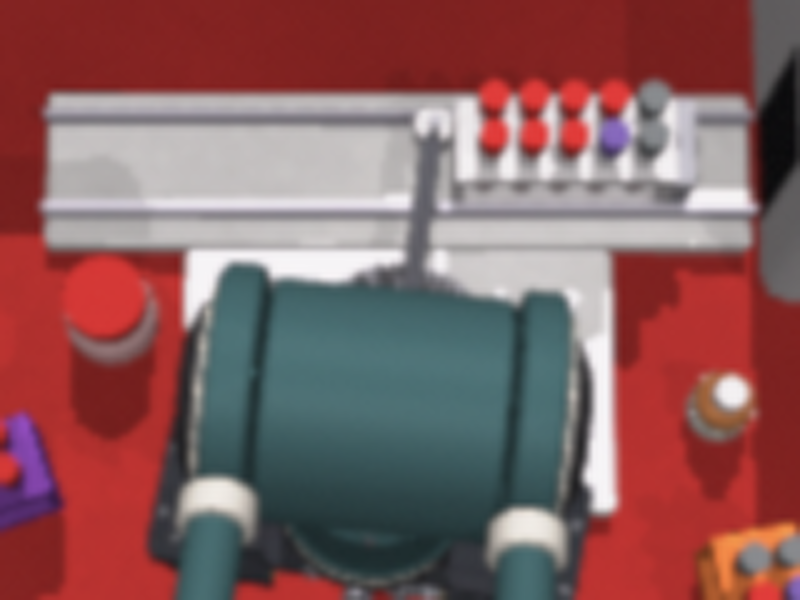

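The rack's front is against the stop (about (685,150) in the top view), the roller is on its rear face (433,128), and the other things stand where they were. The gripper is clear, so I'm handing in.

```bash
python3 -c "
from h import *
print(order.close_job(), manip.state()['clock'])"
```

```text
the job is handed in; nothing more can be done
the job is handed in; nothing more can be done
```

The rack was eased gently up against the end stop and the spring load was out of the hand before I let go; the gripper is clear, and the job was handed in about 49.5 s into the 64 s limit, though early on a fingertip scraped lightly over the grip plate's top (about 2 N) because the tool really sits about 40 mm higher than it reports.

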